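# Seat the sensor board of a balance controller

### The arm

A 6-joint arm with a two-finger parallel gripper is mounted at the origin on the work surface. World frame = base frame: x ahead of the robot, y to its left, z up, the work surface at z = 0. Lengths are in m, angles in degrees, forces in N, time in s.
With the tool pointing down it reaches from about 0.3 to 0.75 m from the base axis. Payload 8.5 kg.
Tool frame: the origin (TCP) lies between the finger pads; the fingertips stand env.finger_overhang ahead of it and the grasp point (between the pads) lies 2 mm behind it (env.finger_overhang is the distance from the TCP to the fingertips, in m); z points along the fingers, y is the line along which they close (so a half turn about z gives the same grasp; the last joint's range is limited). The gripper opens to 85 mm and grips with 20 to 120 N. Pads are 22 mm wide; open, the fingers measure 114 mm over their backs; the gripper's body (76 mm by 85 mm) begins 54 mm behind the grasp point. The pads swing forward as they close: fully open they stand 13 mm farther back than shut.
Start: joints at [57.393, 21.807, 74.336, -0, 83.858, -12.336], TCP at [0.191, 0.516, 0.248] pointing down, gripper open.
Joint ranges: [-178.18, 178.18], [-50.72, 133.34], [12.68, 142.11], [-81.47, 261.47], [9.98, 163.14], [-165.26, 165.26]. Speed limits (degrees/s): [136.94, 136.94, 180, 180, 180, 180].

### API

Orientations are given as a 3x3 rotation matrix whose columns are the frame's x, y, z axes.
In Python, from rig import env gives the robot as it stands. The module is installed in compiled form; this text tells all that it offers.
- The arm moves only by the tool jog_arm, never from a script. Its arguments are lists of equal length, an entry for each row: "hand": the finger opening in m, from 0 to 0.0854; "travel": the shift along the world's x, y, z in m, a list of three; "yaw": the turn about the world's z in rad. A call has exactly 5 rows; each row shifts and turns the commanded pose from where the row before left it; what a row does not reach is not made up. A row lasts 1/8 s, in which the tool goes at most 62.5 mm and 10.7 degrees, less where a joint would pass 70% of its speed; a pose out of reach is approached as far as the arm can. A call is refused whole if a number of a shift passes 0.0625 or a number of a turn 0.188, either way. A call with a gripper value outside its range is refused whole. The fingers move at their own pace and stop on an object; "grip_force" is the grip in N (left out, the last holds). Time passes only in rows, so rows that do not move let the fingers close, or fill a call up. It gives the time, the measured TCP pose, the force, the opening and the grip force at its end, in the units of the state.
- env.observe(): the state, without advancing time (a new reading comes with each control period).
- env.get_image(name): name is "scene" or "top"; returns the picture (384x512x3 uint8, red, green, blue); there is no depth.
- env.calibration(name): a dict with "fx", "fy", "cx", "cy" (pixels), "position" and "rotation" of the camera in the world. Camera axes: x right, y down, z forward; pixel columns grow to the right and rows downward; lengths in m; the calibration is good to about 2 mm. A picture is of the moment at which its call begins. calibration takes no time and is no camera call.
- env.close_job(): hands the job in; it is judged then, once.
The state is a dict: "time_s": time; "q": joint angles; "qvel": joint speeds; "joint_efforts": joint torques, N m; "position": TCP position; "tool_rot": TCP orientation; "ft_force": force on the tool from outside, world axes, zero at the start; "wrist_torque": the same for the moment, N m; "grip_width": finger opening in m; "gripper_force": force on a finger pad.
Only numpy, scipy, OpenCV 4.12 (cv2) and the standard library are available. Lean on these libraries where they do the work, as an engineer would, in place of code of your own. Each camera call takes 0.05 s, during which the arm holds its last target. There are 200 camera calls.

### The job

Push the green sensor board all the way in along the two guides of its cradle while the levers stand open. Then swing both yellow levers of that cradle fully in across the board's front plate, so that they seat the board and hold it, and take the hand away.

Things in the scene. Friction and masses are not known exactly. Their poses are not given: they have to be found in the camera images.
- board_face (a point): Front face centre of the green board's upright plate (84 mm wide, 4 thick, 24 to 62 mm above the bench; this point 44). Axes: +x the way in, z up. Behind it a green circuit card 100 long, 90 wide, 4 thick with chips, 0.15 to 0.25 kg, flat in the guides, drawn out 40 to 60 mm; slides with 1 or 2 N. A like cradle holds a blue board: not that one.
- cradle: Fixed cradle of the green board: aluminium base 150 mm wide, x -65 to 160, two grey guides at y +-36 to 52, up to 30 mm high (37 beyond x 5), white case at the far end. Origin: bench height, on the centreline, under the plate's front face when home. +x the way in (away from the robot), y left, z up. A sprung connector takes 3 N over the last 9 mm and pushes the free board back some 6 mm.
- cradle_lever_left (a joint): Yellow bar lever at the cradle's left (+y) front corner: 55 mm long from its pivot, 10 thick, underside 40 and top 62 mm above the bench. Vertical pivot at cradle x -5, y 66 mm. Rad: 0 = fully in, across the plate, pointing to the centreline; grows outwards, 1.57 points to cradle -x. Starts 1.45 to 1.9, stays where left; 2 N at the tip swings it, 4 N near the end.
- cradle_lever_right (a joint): Yellow bar lever at the cradle's right (-y) front corner: 55 mm long from its pivot, 10 thick, underside 40 and top 62 mm above the bench. Vertical pivot at cradle x -5, y -66 mm. Rad: 0 = fully in, across the plate, pointing to the centreline; grows outwards, 1.57 points to cradle -x. Starts 1.45 to 1.9, stays where left; 2 N at the tip swings it, 4 N near the end.
Not all that is in view belongs to the job. What is meant by the part that bears board_face is not grey, and is the larger of those in its own colour.

How it is judged (in metres and radians):
On the way:
1. the green board is pushed along its guides to within 15 mm of home while both levers still stand open (beyond 0.8 rad) (x of board_face in the frame of cradle above -0.015 m and value of joint each of cradle_lever_left, cradle_lever_right above 0.8 rad), for 0.2 s.
At the end, for the whole second after the job is handed in: The green board lies in its guides (not raised by 10 mm, within 10 degrees of straight), its front plate within 10 mm of home, and both yellow levers of its cradle are swung in to within 0.2 rad (11 degrees) of their stops and at rest (x of board_face in the frame of cradle above -0.01 m and z of board_face in the frame of cradle below 0.054 m and angle between the x axis of board_face and the x axis of cradle, either way round below 0.18 rad and value of joint each of cradle_lever_left, cradle_lever_right below 0.2 rad and velocity of joint each of cradle_lever_left, cradle_lever_right below 0.1 rad/s); the robot touches nothing.
It also fails if it takes over 50 s, if anything falls off the work surface, if the arm or the gripper's body presses on something with over 40 N, if the wrist force passes 120 N, or if a joint passes its speed limit or range.

## Working session

There is one attempt and no reset: what is moved stays moved. The work goes in short steps, Python scripts to look and compute and a tool call to move; the robot and the scene stay as the last step left them, time stands still between calls to the robot, and variables do not carry over. Pictures are saved under pics/ and viewed, at most 10 in all, crops included, and the job is handed in when it is done.

Besides the shell and the picture viewer there is one more tool, called after "Call:" as name(argument=value, ...), one argument or row to a line, values as JSON. jog_arm: Moves the arm, as the interface text tells. Its arguments: {"type":"object","properties":{"hand":{"type":"array"},"travel":{"type":"array"},"yaw":{"type":"array"},"grip_force":{"type":"number"}},"required":["hand","travel","yaw"]}

```bash
mkdir -p pics
cat > h.py <<'E'
import numpy as np, cv2
from rig import env
def snap(n,f):
    im=env.get_image(n); cv2.imwrite('pics/'+f,im[:,:,::-1]); return im
def ray(n,u,v,z):
    c=env.calibration(n); R=np.array(c['rotation']); p=np.array(c['position'])
    d=R@np.array([(u-c['cx'])/c['fx'],(v-c['cy'])/c['fy'],1]); return p+d*(z-p[2])/d[2]
def proj(n,P):
    c=env.calibration(n); R=np.array(c['rotation']); q=R.T@(np.array(P)-c['position'])
    return c['fx']*q[0]/q[2]+c['cx'], c['fy']*q[1]/q[2]+c['cy']
E
python3 - <<'E'
from h import *
a=snap('top','top0.png');b=snap('scene','sc0.png')
for n in('top','scene'):
    c=env.calibration(n);print(n,c)
o=env.observe();print(o['position'],o['tool_rot'],o['time_s'],env.finger_overhang)
E
```

```text
top {'fx': 426.13148243454, 'fy': 426.13148243454, 'cx': 250.08300598587354, 'cy': 196.7766560085696, 'position': array([ 0.30373179, -0.06002063,  1.13996523]), 'rotation': array([[ 0.01208997, -0.98875526,  0.14905322],
       [-0.99991981, -0.01139297,  0.00552916],
       [-0.00376883, -0.14910812, -0.98881372]])}
scene {'fx': 496.9062071325832, 'fy': 496.9062071325832, 'cx': 251.38274967355733, 'cy': 193.2164522785805, 'position': array([1.03488042, 0.07090906, 0.98859214]), 'rotation': array([[-0.2098827 ,  0.81906685, -0.53392766],
       [ 0.97771535,  0.17320561, -0.11862761],
       [-0.00468468, -0.54692715, -0.83716709]])}
[0.19042193 0.51573436 0.24778888] [[-9.38060524e-01  3.46470742e-01 -6.90972697e-04]
 [ 3.46471320e-01  9.38059957e-01 -1.06849874e-03]
 [ 2.77970267e-04 -1.24171871e-03 -9.99999190e-01]] 0.1 0.017
```

View pics/top0.png

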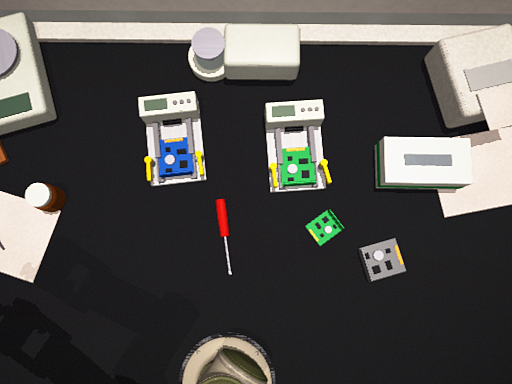

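View pics/sc0.png

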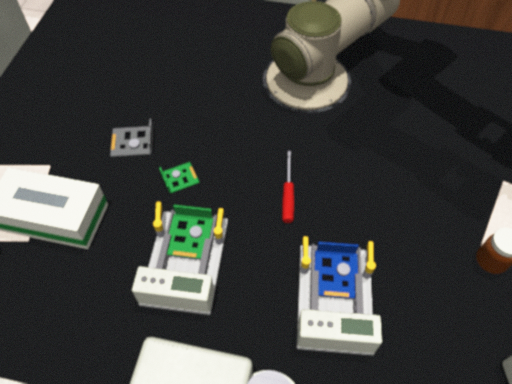

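The top view shows the green board's cradle at about (297,150), levers at (274,175) and (325,170). The blue cradle is at (172,140), and a small green decoy lies at (325,227). I'll enlarge the green cradle in both views.

Run:
```python
import cv2,numpy as np
a=cv2.imread('pics/top0.png')[90:200,250:350]; b=cv2.imread('pics/sc0.png')[190:320,125:240]
a=cv2.resize(a,(400,440),interpolation=cv2.INTER_CUBIC);b=cv2.resize(b,(390,440),interpolation=cv2.INTER_CUBIC)
cv2.imwrite('pics/c0.png',np.hstack([a,b]))
```

```text
(no output)
```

View pics/c0.png

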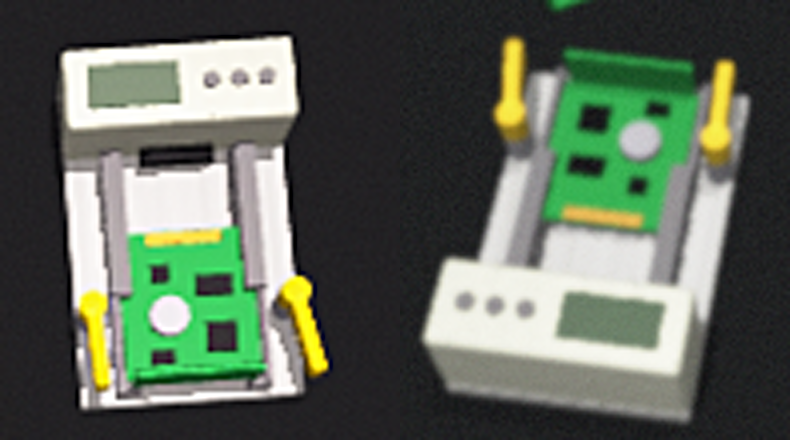

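The crop shows the plate's top edge from about top px (284,185.3) to (315.8,183.3). The lever pivots are at (273,165.5) and (324,162.5), their tips at (275.3,186.3) and (330,182.5), and the base front corners at (270.5,192) and (325.8,188).

```bash
cat > pose.py <<'E'
from h import *
t=lambda u,v,z:ray('top',u,v,z)
pl,pr=t(273,165.5,.064),t(324,162.5,.064)
print('piv',pl,pr,np.linalg.norm(pl-pr))
s=lambda u,v,z:ray('scene',u,v,z)
sl,sr=s(217.9,231,.064),s(158,224.5,.064); print('scene piv',sl,sr,np.linalg.norm(sl-sr))
print('tips',t(275.3,186.3,.062),t(330,182.5,.062))
print('base',t(270.5,192,.005),t(325.8,188,.005))
print('plate',t(284,185.3,.062),t(315.8,183.3,.062))
print('plate sc',s((565-400)/3.39+125,50/3.385+190,.062),s((692-400)/3.39+125,64/3.385+190,.062))
yaw=np.arctan2(*( (pl-pr)[[0,1]]*[-1,1])); m=((pl+pr)/2)
print('yaw',np.degrees(yaw),'origin',m+5e-3*np.array([np.cos(yaw),np.sin(yaw),0]))
E
python3 pose.py
```

```text
piv [ 0.54825355 -0.1121752   0.064     ] [ 0.55765836 -0.24384892  0.064     ] 0.1320091576651844
scene piv [ 0.55333742 -0.10943147  0.064     ] [ 0.56455729 -0.2385878   0.064     ] 0.1296427530432774
tips [ 0.49416742 -0.1183976   0.062     ] [ 0.50568424 -0.25887229  0.062     ]
base [ 0.4884807  -0.10859058  0.005     ] [ 0.50113543 -0.25781613  0.005     ]
plate [ 0.49702934 -0.14072365  0.062     ] [ 0.50317944 -0.22238748  0.062     ]
plate sc [ 0.50885953 -0.22098937  0.062     ] [ 0.50210962 -0.13777571  0.062     ]
yaw 4.085419836186967 origin [ 0.55794325 -0.17765584  0.064     ]
```

Call:
jog_arm(
  hand=[0, 0, 0, 0, 0],
  travel=[
    [0.02, -0.055, 0],
    [0.02, -0.055, 0],
    [0.02, -0.055, 0],
    [0.02, -0.055, 0],
    [0.02, -0.055, 0],
  ],
  yaw=[0.087, 0.087, 0.087, 0.087, 0.087],
  grip_force=40,
)

```text
time_s: 0.72
position: [0.2907, 0.2392, 0.2482]
tool_rot: [[-0.996, -0.085, 0.0], [-0.085, 0.996, -0.0], [-0.0, -0.0, -1.0]]
ft_force: [1.7, 0.2, 0.9]
grip_width: -0.0
gripper_force: 0.0
```

Call:
jog_arm(
  hand=[0, 0, 0, 0, 0],
  travel=[
    [0.03, -0.05, 0],
    [0.03, -0.05, 0],
    [0.03, -0.05, 0],
    [0.03, -0.05, 0],
    [0.02, -0.05, 0],
  ],
  yaw=[0, 0, 0, 0, 0],
)

```text
time_s: 1.35
position: [0.4313, -0.0111, 0.2481]
tool_rot: [[-0.997, -0.081, -0.0], [-0.081, 0.997, 0.0], [0.0, 0.0, -1.0]]
ft_force: [0.8, 1.9, -0.4]
grip_width: 0.0005
gripper_force: 0.0
```

Call:
jog_arm(
  hand=[0, 0, 0, 0, 0],
  travel=[
    [0.004, -0.05, 0],
    [0.004, -0.05, -0.03],
    [0.004, -0.05, -0.03],
    [0.006, -0.026, -0.05],
    [0, 0, -0.06],
  ],
  yaw=[0, 0, 0, 0, 0],
)

```text
time_s: 1.98
position: [0.449, -0.1873, 0.077]
tool_rot: [[-0.997, -0.079, 0.002], [-0.079, 0.997, -0.002], [-0.002, -0.002, -1.0]]
ft_force: [0.6, -0.3, -1.1]
grip_width: 0.0001
gripper_force: 0.0
```

Call:
jog_arm(
  hand=[0, 0, 0, 0, 0],
  travel=[
    [0, 0, -0.023],
    [0, 0, 0],
    [0, 0, 0],
    [0, 0, 0],
    [0, 0, 0],
  ],
  yaw=[0, 0, 0, 0, 0],
)

```text
time_s: 2.6
position: [0.4488, -0.1852, 0.0561]
tool_rot: [[-0.997, -0.081, 0.001], [-0.081, 0.997, -0.001], [-0.001, -0.001, -1.0]]
ft_force: [-0.3, 0.1, -0.1]
grip_width: 0.0002
gripper_force: 0.0
```

Run:
```python
from h import *
a=snap('top','t1.png')[90:220,235:365]; b=snap('scene','s1.png')[150:280,125:255]
cv2.imwrite('pics/c1.png',cv2.resize(np.hstack([a,b])[:,:,::-1],(800,400),interpolation=cv2.INTER_CUBIC))
```

```text
(no output)
```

View pics/c1.png

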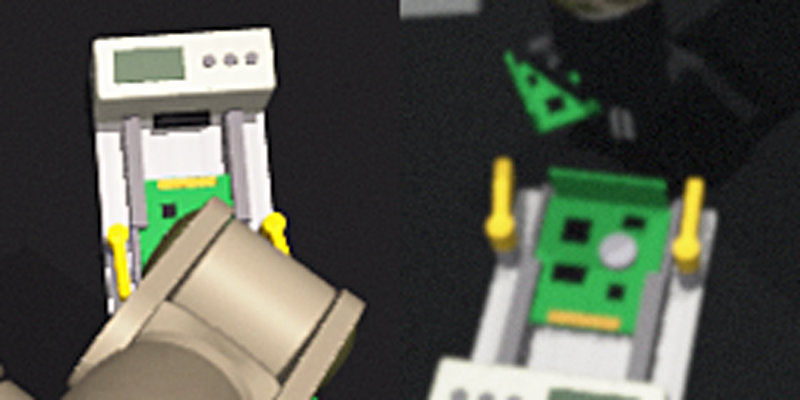

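The arm hides the plate from the top view. In the scene view the fingertips (crop about (620,125)) stand in front of the plate and clear of both open levers. I'll push the board in slowly.

Call:
jog_arm(
  hand=[0, 0, 0, 0, 0],
  travel=[
    [0.016, 0.0013, 0],
    [0.016, 0.0013, 0],
    [0.016, 0.0013, 0],
    [0.016, 0.0013, 0],
    [0.016, 0.0013, 0],
  ],
  yaw=[0, 0, 0, 0, 0],
)

```text
time_s: 3.32
position: [0.5289, -0.1785, 0.0555]
tool_rot: [[-0.997, -0.081, -0.0], [-0.081, 0.997, -0.0], [0.0, 0.0, -1.0]]
ft_force: [-1.9, -0.3, 1.0]
grip_width: 0.0001
gripper_force: 0.6
```

Call:
jog_arm(
  hand=[0, 0, 0, 0, 0],
  travel=[
    [0.003, 0.0002, 0],
    [0.003, 0.0002, 0],
    [0.002, 0.0002, 0],
    [0.002, 0.0002, 0],
    [0.002, 0.0002, 0],
  ],
  yaw=[0, 0, 0, 0, 0],
)

```text
time_s: 3.95
position: [0.5405, -0.1776, 0.0553]
tool_rot: [[-0.997, -0.081, -0.0], [-0.081, 0.997, 0.0], [0.0, 0.0, -1.0]]
ft_force: [0.1, 1.1, -0.1]
grip_width: -0.0003
gripper_force: 0.3
```

Call:
jog_arm(
  hand=[0, 0, 0, 0, 0],
  travel=[
    [0.001, 0.0001, 0],
    [0.001, 0.0001, 0],
    [0.001, 0.0001, 0],
    [0.001, 0.0001, 0],
    [0.001, 0.0001, 0],
  ],
  yaw=[0, 0, 0, 0, 0],
)

```text
time_s: 4.58
position: [0.5454, -0.177, 0.0553]
tool_rot: [[-0.997, -0.081, -0.0], [-0.081, 0.997, 0.0], [0.0, 0.0, -1.0]]
ft_force: [-2.6, -0.2, 0.6]
grip_width: -0.0
gripper_force: 1.5
```

Call:
jog_arm(
  hand=[0, 0, 0, 0, 0],
  travel=[
    [0.001, 0.0001, 0],
    [0.001, 0.0001, 0],
    [0.001, 0.0001, 0],
    [0, 0, 0],
    [0, 0, 0],
  ],
  yaw=[0, 0, 0, 0, 0],
)

```text
time_s: 5.2
position: [0.5485, -0.1768, 0.0553]
tool_rot: [[-0.997, -0.081, -0.0], [-0.081, 0.997, 0.0], [0.0, 0.0, -1.0]]
ft_force: [-3.7, -0.3, 0.7]
grip_width: 0.0001
gripper_force: 1.7
```

Run:
```python
from h import *
a=snap('top','t2.png')[90:220,235:365]; b=snap('scene','s2.png')[180:310,125:255]
cv2.imwrite('pics/c2.png',cv2.resize(np.hstack([a,b])[:,:,::-1],(800,400),interpolation=cv2.INTER_CUBIC))
print(env.observe()['ft_force'])
```

```text
[-3.60862734  1.01804168  0.72127189]
```

View pics/c2.png

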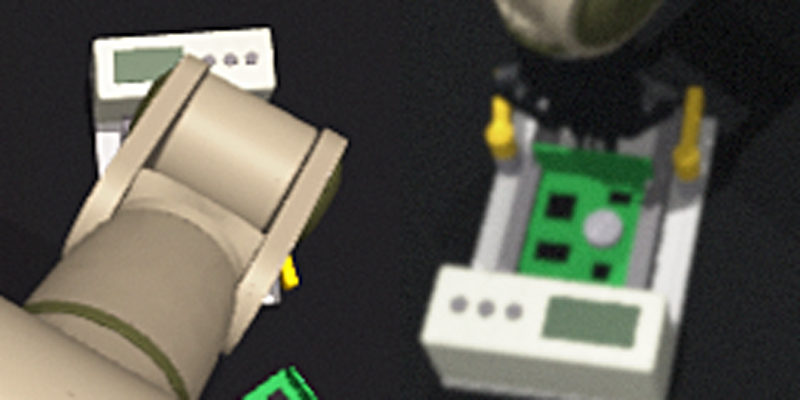

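The board is nearly home and both levers stand open; the plate's top edge is at scene px (170,228)–(207,232). I'll press on gently until the end stop shows in the force.

Call:
jog_arm(
  hand=[0, 0, 0, 0, 0],
  travel=[
    [0.001, 0.0001, 0],
    [0.001, 0.0001, 0],
    [0.001, 0.0001, 0],
    [0, 0, 0],
    [0, 0, 0],
  ],
  yaw=[0, 0, 0, 0, 0],
)

```text
time_s: 5.92
position: [0.5499, -0.1766, 0.0553]
tool_rot: [[-0.997, -0.081, -0.004], [-0.081, 0.997, 0.0], [0.004, 0.001, -1.0]]
ft_force: [-14.1, -1.0, 6.8]
grip_width: -0.0001
gripper_force: 6.8
```

Run:
```python
from h import *
print(ray('scene',169.8,227.8,.062),ray('scene',206.9,232,.062))
print(env.observe()['ft_force'])
```

```text
[ 0.56604024 -0.21210884  0.062     ] [ 0.55947489 -0.13205365  0.062     ]
[-14.08406542  -0.9683215    6.83612874]
```

The end stop shows at TCP x≈0.5497, so the board is home. Next I'll work out the lever sweeps.

```bash
cat > sweep.py <<'E'
import numpy as np
O=np.array([.5597,-.178]);y=np.radians(4.6);R=np.array([[np.cos(y),-np.sin(y)],[np.sin(y),np.cos(y)]])
def w(th,s,gap=0,r=.040):
    d=np.array([-np.sin(th),-s*np.cos(th)]);n=np.array([-np.cos(th),s*np.sin(th)])
    k=.005+.011*abs(n[0])+.0145*abs(n[1])+gap
    return O+R@(np.array([-.005,s*.066])+r*d+n*k)
for s,t0 in((1,1.55),(-1,1.77)):
    P=[w(t0,s,.012)]+[w(t,s) for t in np.linspace(t0,0,11)]+[w(0,s,-.0015)]
    print(s);print(np.round(P[0],4));print(np.round(np.diff(P,axis=0),4).tolist())
E
python3 sweep.py
```

```text
1
[ 0.5064 -0.0851]
[[0.0012, -0.0119], [-0.0023, -0.0052], [-0.0015, -0.0059], [-0.0005, -0.0065], [0.0007, -0.0069], [0.0021, -0.007], [0.0035, -0.0068], [0.005, -0.0063], [0.0063, -0.0053], [0.0074, -0.0041], [0.0083, -0.0026], [0.0015, 0.0001]]
-1
[ 0.5308 -0.2873]
[[-0.0033, 0.0115], [-0.0052, 0.0079], [-0.0037, 0.0057], [-0.0028, 0.0064], [-0.0017, 0.0073], [-0.0001, 0.008], [0.0017, 0.0083], [0.0036, 0.0082], [0.0055, 0.0075], [0.0073, 0.0063], [0.0088, 0.0046], [0.0015, 0.0001]]
```

Call:
jog_arm(
  hand=[0, 0, 0, 0, 0],
  travel=[
    [-0.01, -0.001, 0],
    [-0.025, -0.002, 0],
    [-0.025, -0.002, 0.02],
    [-0.02, -0.001, 0.04],
    [0, 0, 0.04],
  ],
  yaw=[0, 0, 0, 0, 0],
)

```text
time_s: 6.55
position: [0.4709, -0.1826, 0.1566]
tool_rot: [[-0.997, -0.08, 0.001], [-0.08, 0.997, -0.0], [-0.001, -0.0, -1.0]]
ft_force: [0.1, -0.3, 0.3]
grip_width: -0.0001
gripper_force: 0.0
```

Call:
jog_arm(
  hand=[0, 0, 0, 0, 0],
  travel=[
    [0.017, 0.05, 0],
    [0.018, 0.05, 0],
    [0, 0, -0.05],
    [0, 0, -0.048],
    [0, 0, 0],
  ],
  yaw=[0, 0, 0, 0, 0],
)

```text
time_s: 7.18
position: [0.5056, -0.0819, 0.0553]
tool_rot: [[-0.997, -0.081, -0.004], [-0.081, 0.997, 0.002], [0.004, 0.003, -1.0]]
ft_force: [-0.2, 0.4, 0.0]
grip_width: -0.0004
gripper_force: 0.0
```

Run:
```python
from h import *
a=snap('top','t3.png')[90:220,235:365]; b=snap('scene','s3.png')[180:310,125:255]
cv2.imwrite('pics/c3.png',cv2.resize(np.hstack([a,b])[:,:,::-1],(800,400),interpolation=cv2.INTER_CUBIC))
```

```text
(no output)
```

View pics/c3.png

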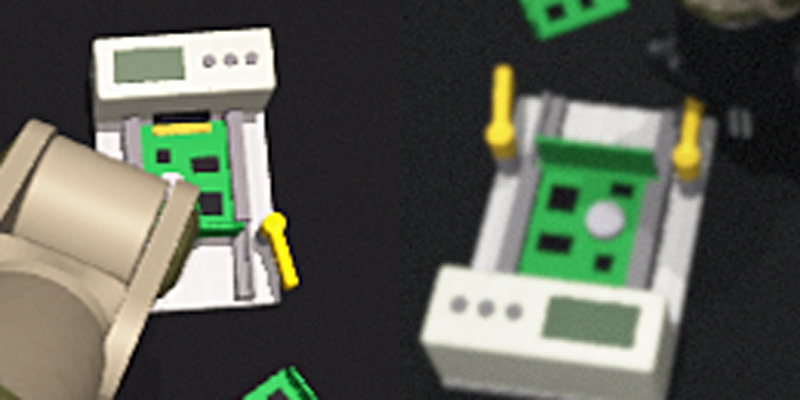

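The board sits a few mm back from home, as expected. The fingers (scene crop about (740,120)) are outside the still-open left lever at (688,140). I'll sweep that lever in.

Call:
jog_arm(
  hand=[0, 0, 0, 0, 0],
  travel=[
    [0.001, -0.014, 0],
    [-0.002, -0.005, 0],
    [-0.002, -0.006, 0],
    [-0.0005, -0.0065, 0],
    [0.001, -0.007, 0],
  ],
  yaw=[0, 0, 0, 0, 0],
)

```text
time_s: 7.9
position: [0.5038, -0.1213, 0.0573]
tool_rot: [[-0.997, -0.081, -0.001], [-0.081, 0.997, 0.0], [0.001, 0.0, -1.0]]
ft_force: [-0.8, 3.4, -0.3]
grip_width: -0.0001
gripper_force: 1.3
```

Call:
jog_arm(
  hand=[0, 0, 0, 0, 0],
  travel=[
    [0.002, -0.007, 0],
    [0.0035, -0.007, 0],
    [0.005, -0.006, 0],
    [0.006, -0.005, 0],
    [0.005, -0.003, 0],
  ],
  yaw=[0, 0, 0, 0, 0],
)

```text
time_s: 8.52
position: [0.5258, -0.1492, 0.0571]
tool_rot: [[-0.997, -0.081, -0.001], [-0.081, 0.997, 0.0], [0.001, 0.0, -1.0]]
ft_force: [-2.0, 3.1, -0.6]
grip_width: -0.0001
gripper_force: 1.6
```

Call:
jog_arm(
  hand=[0, 0, 0, 0, 0],
  travel=[
    [0.004, -0.002, 0],
    [0.003, -0.001, 0],
    [0.002, -0.001, 0],
    [0.001, 0, 0],
    [0.001, 0, 0],
  ],
  yaw=[0, 0, 0, 0, 0],
)

```text
time_s: 9.15
position: [0.5364, -0.153, 0.0572]
tool_rot: [[-0.997, -0.081, -0.0], [-0.081, 0.997, -0.0], [0.0, -0.0, -1.0]]
ft_force: [-4.7, 0.6, -1.7]
grip_width: -0.0002
gripper_force: 2.0
```

Call:
jog_arm(
  hand=[0, 0, 0, 0, 0],
  travel=[
    [0.001, 0, 0],
    [0.0005, 0, 0],
    [0, 0, 0],
    [0, 0, 0],
    [0, 0, 0],
  ],
  yaw=[0, 0, 0, 0, 0],
)

```text
time_s: 9.78
position: [0.537, -0.1531, 0.0572]
tool_rot: [[-0.997, -0.081, -0.003], [-0.081, 0.997, 0.0], [0.003, 0.0, -1.0]]
ft_force: [-8.8, -1.1, 0.7]
grip_width: -0.0
gripper_force: 4.4
```

Call:
jog_arm(
  hand=[0, 0, 0, 0, 0],
  travel=[
    [0.001, 0, 0],
    [0.0005, 0, 0],
    [0, 0, 0],
    [0, 0, 0],
    [0, 0, 0],
  ],
  yaw=[0, 0, 0, 0, 0],
)

```text
time_s: 10.4
position: [0.5373, -0.1531, 0.0572]
tool_rot: [[-0.997, -0.081, -0.006], [-0.081, 0.997, 0.0], [0.006, 0.001, -1.0]]
ft_force: [-15.0, -1.7, 5.1]
grip_width: -0.0
gripper_force: 7.6
```

Call:
jog_arm(
  hand=[0, 0, 0, 0, 0],
  travel=[
    [-0.01, -0.001, 0],
    [-0.03, -0.002, 0],
    [-0.03, -0.002, 0.02],
    [0, 0, 0.04],
    [0, 0, 0.04],
  ],
  yaw=[0, 0, 0, 0, 0],
)

```text
time_s: 11.02
position: [0.4699, -0.1585, 0.1591]
tool_rot: [[-0.997, -0.081, 0.003], [-0.081, 0.997, -0.001], [-0.003, -0.002, -1.0]]
ft_force: [0.5, -0.1, 0.0]
grip_width: -0.0001
gripper_force: 0.0
```

Call:
jog_arm(
  hand=[0, 0, 0, 0, 0],
  travel=[
    [0.02, -0.045, 0],
    [0.02, -0.045, 0],
    [0.018, -0.0435, 0],
    [0, 0, -0.05],
    [0, 0, -0.049],
  ],
  yaw=[0, 0, 0, 0, 0],
)

```text
time_s: 11.65
position: [0.5283, -0.2927, 0.0577]
tool_rot: [[-0.997, -0.08, 0.003], [-0.08, 0.997, -0.003], [-0.003, -0.003, -1.0]]
ft_force: [1.0, -0.1, -1.0]
grip_width: -0.0
gripper_force: 0.0
```

Run:
```python
from h import *
a=snap('top','t4.png')[90:220,235:365]; b=snap('scene','s4.png')[180:310,115:245]
cv2.imwrite('pics/c4.png',cv2.resize(np.hstack([a,b])[:,:,::-1],(800,400),interpolation=cv2.INTER_CUBIC))
print(env.observe()['position'])
```

```text
[ 0.52601068 -0.2905016   0.05424679]
```

View pics/c4.png

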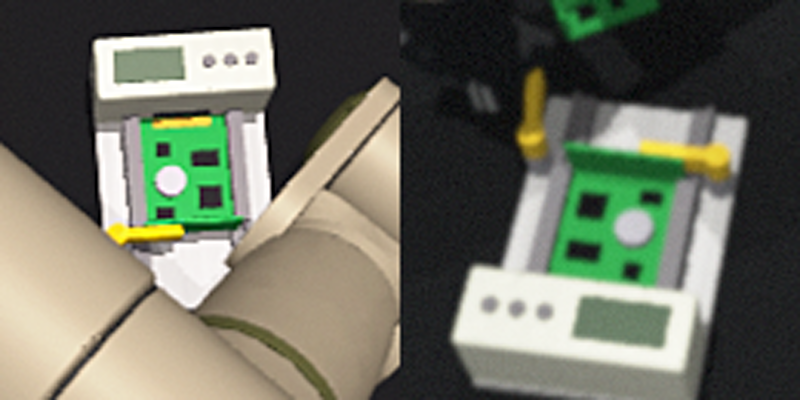

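The left lever lies flat across the plate. The right lever is open at scene crop (535,110), with the fingers outside it at (482,97). I'll sweep it in now.

Call:
jog_arm(
  hand=[0, 0, 0, 0, 0],
  travel=[
    [-0.001, 0.015, 0],
    [-0.005, 0.008, 0],
    [-0.004, 0.006, 0],
    [-0.003, 0.0065, 0],
    [-0.0015, 0.0075, 0],
  ],
  yaw=[0, 0, 0, 0, 0],
)

```text
time_s: 12.38
position: [0.5129, -0.2484, 0.0587]
tool_rot: [[-0.997, -0.081, 0.0], [-0.081, 0.997, -0.001], [-0.0, -0.001, -1.0]]
ft_force: [1.0, -3.5, -0.1]
grip_width: -0.0002
gripper_force: 1.4
```

Call:
jog_arm(
  hand=[0, 0, 0, 0, 0],
  travel=[
    [0, 0.008, 0],
    [0.0015, 0.008, 0],
    [0.0035, 0.008, 0],
    [0.0055, 0.0075, 0],
    [0.007, 0.006, 0],
  ],
  yaw=[0, 0, 0, 0, 0],
)

```text
time_s: 13.0
position: [0.5307, -0.2103, 0.0581]
tool_rot: [[-0.997, -0.081, -0.001], [-0.081, 0.997, 0.0], [0.001, 0.0, -1.0]]
ft_force: [-2.1, -2.5, -0.4]
grip_width: 0.0004
gripper_force: 1.4
```

Call:
jog_arm(
  hand=[0, 0, 0, 0, 0],
  travel=[
    [0.004, 0.002, 0],
    [0.003, 0.002, 0],
    [0.002, 0.001, 0],
    [0.001, 0, 0],
    [0.001, 0, 0],
  ],
  yaw=[0, 0, 0, 0, 0],
)

```text
time_s: 13.62
position: [0.541, -0.2056, 0.0582]
tool_rot: [[-0.997, -0.081, -0.001], [-0.081, 0.997, 0.001], [0.001, 0.001, -1.0]]
ft_force: [-5.6, 1.2, 2.3]
grip_width: 0.0002
gripper_force: 3.3
```

Call:
jog_arm(
  hand=[0, 0, 0, 0, 0],
  travel=[
    [0.001, 0, 0],
    [0.0005, 0, 0],
    [0, 0, 0],
    [0, 0, 0],
    [0, 0, 0],
  ],
  yaw=[0, 0, 0, 0, 0],
)

```text
time_s: 14.25
position: [0.5412, -0.2056, 0.0581]
tool_rot: [[-0.997, -0.081, -0.005], [-0.081, 0.997, 0.002], [0.004, 0.002, -1.0]]
ft_force: [-11.7, -0.3, 4.8]
grip_width: -0.0001
gripper_force: 5.9
```

The right lever is at its stop too. I'll back the hand away and check.

Call:
jog_arm(
  hand=[0, 0, 0, 0, 0],
  travel=[
    [-0.01, -0.001, 0],
    [-0.03, -0.002, 0],
    [-0.04, -0.002, 0.02],
    [-0.04, 0, 0.05],
    [-0.04, 0, 0.05],
  ],
  yaw=[0, 0, 0, 0, 0],
)

```text
time_s: 14.88
position: [0.3839, -0.2109, 0.1773]
tool_rot: [[-0.997, -0.081, 0.001], [-0.081, 0.997, -0.0], [-0.001, -0.0, -1.0]]
ft_force: [0.7, -0.9, 1.3]
grip_width: -0.0002
gripper_force: 0.0
```

Call:
jog_arm(
  hand=[0, 0, 0, 0, 0],
  travel=[
    [0, 0.05, 0.02],
    [0, 0.06, 0],
    [0, 0.06, 0],
    [0, 0.06, 0],
    [0, 0, 0],
  ],
  yaw=[0, 0, 0, 0, 0],
)

```text
time_s: 15.5
position: [0.3844, 0.0224, 0.1962]
tool_rot: [[-0.996, -0.088, 0.002], [-0.088, 0.996, 0.001], [-0.002, 0.001, -1.0]]
ft_force: [0.7, -0.6, 0.8]
grip_width: 0.0001
gripper_force: 0.0
```

Run:
```python
from h import *
a=snap('top','t5.png')[90:220,235:365]; b=snap('scene','s5.png')[180:310,115:245]
cv2.imwrite('pics/c5.png',cv2.resize(np.hstack([a,b])[:,:,::-1],(800,400),interpolation=cv2.INTER_CUBIC))
```

```text
(no output)
```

View pics/c5.png

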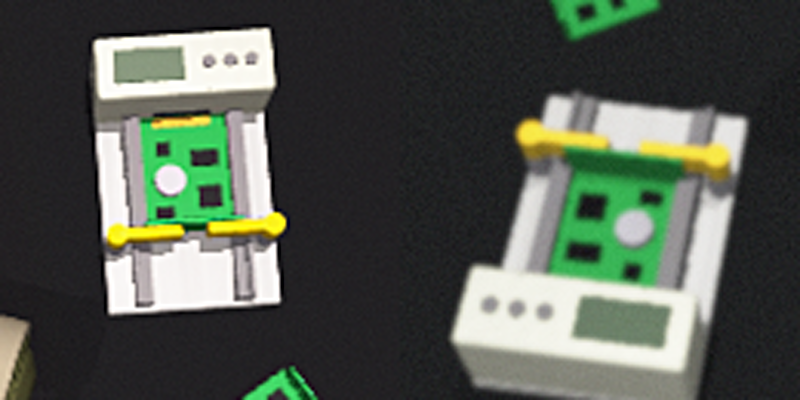

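Both levers lie in line across the plate (top crop (118,235)–(275,225)), the board is home and the hand is clear. I'm handing in.

```bash
python3 -c "
from rig import env
print(env.close_job())"
```

```text
the job is handed in; nothing more can be done
None
```

The green board is pushed home, both yellow levers are swung in to their stops across its front plate, the hand is clear, and the job was handed in after about 15.6 s of the 50 s; the judge's verdict was not shown.

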